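# Nest the glaze beakers and hold the set box open

## Robot

A 7-joint arm with a two-finger parallel gripper is mounted at the origin on the work surface. World frame = base frame: x ahead of the robot, y to its left, z up, the work surface at z = 0. Lengths are in m, angles in rad, forces in N, time in s.
With the tool pointing down it reaches from about 0.4 to 0.875 m from the base axis. Payload 19.3 kg.
Tool frame: the origin (TCP) lies at the very end of the fingers, on their centre line; the grasp point (between the pads) lies 19 mm behind it; z points along the fingers, y is the line along which they close (so a half turn about z gives the same grasp; the last joint's range is limited). The gripper opens to 85 mm and grips with 20 to 120 N. Pads are 22 mm wide; open, the fingers measure 114 mm over their backs; the gripper's body (76 mm by 85 mm) begins 54 mm behind the grasp point. The pads swing forward as they close: fully open they stand 13 mm farther back than shut.
Start: joints at [-1.379, 0.521, -0.036, 1.599, 0.021, 1.021, -0.113], TCP at [0.162, 0.604, 0.231] pointing down, gripper open.
Joint ranges: [-2.91, 2.91], [-0.3, 2.13], [-1.5, 1.42], [0.17, 2.43], [-1.26, 4.41], [0.16, 1.93], [-2.52, 2.52]. Speed limits (rad/s): [1.89, 1.89, 2.39, 2.39, 3.01, 3.01, 3.01].

## Interface

Orientations are given as a unit quaternion [w, x, y, z].
In Python, from station import ctrl gives the robot as it stands.
- The arm moves only by the tool play_rows, never from a script. Its argument "rows" is a list of rows, each an object of numbers: "claw": the opening, from 0 (shut) to 1 (fully open); "dx", "dy", "dz": the shift along the tool's x, y, z in cm; "roll": the turn about the tool's z in rad. A call has 1 to 20 rows; each row is the pose to reach, as a shift and turn from the pose commanded when the call began, along the tool's axes at that moment; what a row does not reach only later rows make up. A row lasts 1/10 s, in which the tool goes at most 50 mm and 8.59 degrees, less where a joint would pass 70% of its speed; a pose out of reach is approached as far as the arm can. A call with a gripper value outside its range is refused whole. The fingers move at their own pace and stop on an object; the grip force is fixed at half the most. Time passes only in rows, so rows that repeat a pose let the fingers close. It gives the time, the measured TCP pose, the force, the opening and the grip force at its end, in the units of the state.
- ctrl.get_obs(): the state, without advancing time (a new reading comes with each control period).
- ctrl.grab_frame(name): name is "side" or "top" or "wrist"; returns a dict with "image" (480x640x3 uint8, red, green, blue), "z_map" (480x640 float32, m along the optical axis (not along the pixel's ray), 0 where there is no reading), "intrinsics" (3x3 intrinsics, pixels), "R" (3x3) and "t" (3): a world point X has camera coordinates R X + t. Camera axes: x right, y down, z forward; pixel columns grow to the right and rows downward; lengths in m; the calibration is good to about 2 mm. A picture is of the moment at which its call begins.
- ctrl.job_done(): hands the job in; it is judged then, once.
The state is a dict: "t": time; "qpos": joint angles; "joint_vel": joint speeds; "tau": joint torques, N m; "position": TCP position; "eef_rot": TCP orientation; "contact_force": force on the tool from outside, world axes, zero at the start; "torque": the same for the moment, N m; "grip_width": finger opening in m; "finger_force": force on a finger pad.
Only numpy, scipy, OpenCV 4.12 (cv2) and the standard library are available. Lean on these libraries where they do the work, as an engineer would, in place of code of your own. Each camera call takes 0.05 s, during which the arm holds its last target. There are 200 camera calls.

## Task

Get the three glaze beakers ready to be put away: leaving the large blue one where it stands, set the terracotta one inside it, then the white one inside the terracotta one, each lowered in and not dropped. Then lift the blue lid of the wooden set box, which has a tab to take it by, to 45 degrees and hold it there so that I can put the set in: the lid falls shut by itself, so finish while still holding it, with nothing else propping it. Leave the other things on the bench alone.

Things in the scene. Friction and masses are not known exactly. Their poses are not given: they have to be found in the camera images.
- large_mid (a point): large blue open beaker, 55 mm tall, outside 92 mm across the rim and 84 mm across the foot, wall 3 mm, floor 5 mm thick; 0.4 kg; stands upright on the table, too wide to grip across. Point: on its axis half-way up (27.5 mm above its foot); z axis up its axis
- medium_mid (a point): medium terracotta open beaker, 90 mm tall, outside 64 mm across the rim and 58 mm across the foot, wall 3 mm, floor 5 mm thick, about 0.18 kg. Point: on its axis half-way up (45 mm above its foot); z axis up its axis. Nested, its foot stands on the large beaker's floor and its rim stands 40 mm above the large rim
- small_mid (a point): small white open beaker, 125 mm tall, outside 42 mm across the rim and 36 mm across the foot, wall 3 mm, floor 5 mm thick, about 0.11 kg. Point: on its axis half-way up (62.5 mm above its foot); z axis up its axis. Nested, its foot stands on the medium beaker's floor and its rim stands 40 mm above the medium rim
- chest: the wooden set box, fixed to the bench: an open plywood box 200 mm (its x) by 260 mm (its y) by 120 mm high; origin at the centre of its underside, x axis from the tab side to the hinge side, z up
- hinge (a point): middle of the lid's hinge axis, on the box's far upper edge (box frame: x +100 mm, z +120.5 mm); fixed to the box, axes as the box; the hinge axis is its y axis
- chest_lid (a joint): angle of the set box's blue lid (10 mm thick, 200 by 260 mm, about 0.45 kg): 0 = shut (level), grows as the tab side rises, stops at 1.4 rad; 45 degrees = 0.785 rad. No spring, almost no friction: let go, it falls shut from any angle
- lid_tab (a point): grip point on the lid's dark wooden tab, a bar 24 mm wide (box y) and 14 mm thick that sticks out 60 mm from the middle of the lid's free edge, away from the hinge. Point: centre of the bar's section, 35 mm out from the lid's edge, 235 mm from the hinge axis and 7 mm above the lid's underside (which is level with the hinge axis when shut); turns with the lid. Gripped across its 24 mm width it can turn between the finger pads
- bottle: bystander: green glass bottle, 66 mm across, 210 mm tall; origin under its centre
- jar: bystander: amber glaze jar with white lid, 72 mm across, 85 mm tall; origin under its centre
- bowl: bystander: clay-coloured bowl, 140 mm across, 50 mm tall; origin under its centre
- apple: bystander: red apple, 76 mm across, 66 mm tall; origin under its centre
- brush: bystander: brush lying on the bench, under 250 mm long; origin under its middle, x axis along it
- spatula: bystander: wooden spatula lying on the bench, under 300 mm long; origin under its middle, x axis along it

How it is judged:
By the outcome, as a careful person would: the job done as asked, in the order asked, and still so for the second after the job is handed in, while the arm keeps its last pose, push and grip.
It also fails if it takes over 58 s, if anything falls off the work surface, if the arm or the gripper's body presses on something with over 40 N, if the wrist force passes 120 N, or if a joint passes its speed limit or range.

## Working session

There is one attempt and no reset: what is moved stays moved. The work goes in short steps, Python scripts to look and compute and a tool call to move; the robot and the scene stay as the last step left them, time stands still between calls to the robot, and variables do not carry over. Pictures are saved under pics/ and viewed, at most 10 in all, crops included, and the job is handed in when it is done.

Besides the shell and the picture viewer there is one more tool, called after "Call:" as name(argument=value, ...), one argument or row to a line, values as JSON. play_rows: Moves the arm, as the interface text tells. Its arguments: {"type":"object","properties":{"rows":{"type":"array","items":{"type":"object","properties":{"claw":{"type":"number"},"dx":{"type":"number"},"dy":{"type":"number"},"dz":{"type":"number"},"roll":{"type":"number"}}}}},"required":["rows"]}

```bash
ls; mkdir -p pics; python3 - <<'E'
from station import ctrl
import cv2,numpy as np
o=ctrl.get_obs()
print({k:np.round(v,3) for k,v in o.items()})
for n in("top","side"):
    f=ctrl.grab_frame(n)
    np.savez(f"pics/{n}0.npz",**f)
    cv2.imwrite(f"pics/{n}0.png",f["image"][:,:,::-1])
    print(n,f["intrinsics"],f["R"],f["t"])
E
```

```text
pics
{'t': np.float64(0.0), 'qpos': array([-1.379,  0.522, -0.036,  1.6  ,  0.021,  1.021, -0.113]), 'joint_vel': array([-0.   ,  0.001, -0.002,  0.001, -0.001,  0.   , -0.   ]), 'tau': array([ 2.0000e-03, -9.2711e+01,  1.9810e+00, -3.6994e+01,  1.8000e-02,
        8.0000e-03,  0.0000e+00]), 'position': array([0.162, 0.603, 0.231]), 'eef_rot': array([-0.   ,  0.131,  0.991, -0.001]), 'contact_force': array([-0.389,  0.463, -0.247]), 'torque': array([-0.013, -0.034, -0.036]), 'finger_force': np.float64(0.0), 'grip_width': np.float64(0.085)}
top [[464.44492705   0.         313.80410357]
 [  0.         464.44492705 249.28078707]
 [  0.           0.           1.        ]] [[-0.00322273 -0.99998519 -0.00438492]
 [-0.9945373   0.0036626  -0.10431748]
 [ 0.10433199  0.00402478 -0.99453438]] [0.01604956 0.56863052 1.11296464]
side [[617.56235036   0.         322.23153578]
 [  0.         617.56235036 230.39851996]
 [  0.           0.           1.        ]] [[ 0.87276964 -0.48803828 -0.00958076]
 [-0.34711163 -0.60670847 -0.71513519]
 [ 0.34320063  0.62747388 -0.6989205 ]] [-0.49883833  0.26961913  1.74246269]
```

View pics/top0.png

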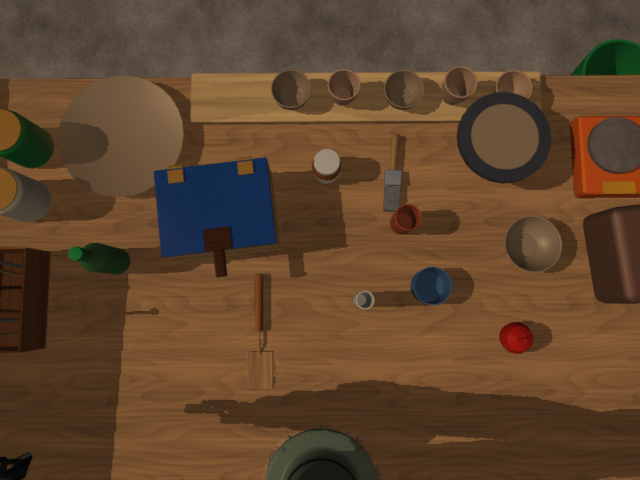

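View pics/side0.png

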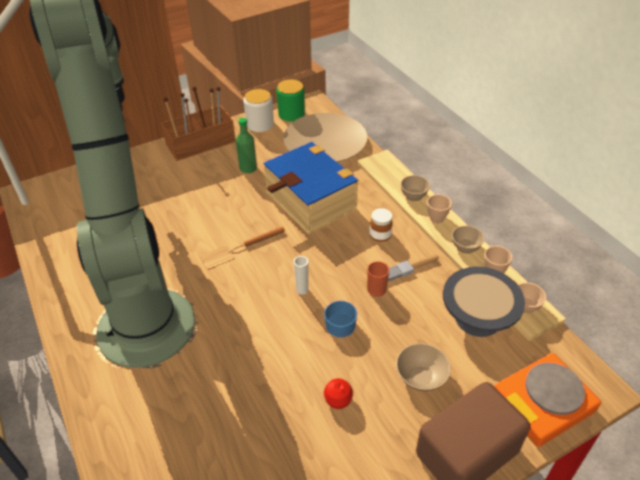

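The top view shows the blue beaker at (431,286), the terracotta at (406,219) and the white at (364,300). The blue lid is at (215,205), with its tab pointing down at (220,262). The side view confirms all three beakers are upright, with the brush beside the terracotta one.

```bash
cat > h.py <<'E'
import numpy as np,cv2
from scipy.optimize import least_squares
def cloud(f):
    K=f["intrinsics"];z=f["z_map"].astype(float)
    v,u=np.mgrid[:480,:640]
    c=np.stack([(u-K[0,2])/K[0,0]*z,(v-K[1,2])/K[1,1]*z,z],-1)
    return (c-f["t"])@f["R"]
def ray(f,uv,h):
    K=f["intrinsics"];uv=np.atleast_2d(uv).astype(float)
    d=np.c_[(uv-K[:2,2])/[K[0,0],K[1,1]],np.ones(len(uv))]@f["R"]
    c=-f["R"].T@f["t"]
    return c+d*((h-c[2])/d[:,2:])
def circ(p,r=None):
    s=least_squares(lambda q:np.hypot(p[:,0]-q[0],p[:,1]-q[1])-(r or q[2]),[*p[:,:2].mean(0),r or .03],loss="soft_l1",f_scale=.002)
    return s.x
def proj(f,X):
    c=f["R"]@X+f["t"];k=f["intrinsics"]@c;return k[:2]/k[2]
E
python3 - <<'E'
from h import *
f=dict(np.load("pics/top0.npz"));g=dict(np.load("pics/side0.npz"))
for nm,F in(("top",f),("side",g)):
  P=cloud(F)
  for n,xy,h,r in(("large",(.37,-.23),.055,.046),("med",(.51,-.18),.09,.032),("small",(.36,-.1),.125,.021)):
    if nm=="top":
        u={"large":(431,286),"med":(406,219),"small":(364,300)}[n]; c0=ray(F,u,h)[0]
    else: c0=np.r_[cs[n],0]
    m=(np.hypot(P[...,0]-c0[0],P[...,1]-c0[1])<r+.02)&(abs(P[...,2]-h)<.006)
    p=P[m]; q=circ(p)
    if nm=="top":
        cs=globals().get("cs",{});cs[n]=q[:2]
    print(nm,n,m.sum(),q.round(4),"meanz",p[:,2].mean().round(4))
  hsv=cv2.cvtColor(F["image"],cv2.COLOR_RGB2HSV)
  m=(cv2.inRange(hsv,(100,130,50),(125,255,255))>0)&(P[...,2]>.1)&(P[...,2]<.16)
  q=P[m];print("lidz",np.median(q[:,2]))
  L=(abs(P[...,2]-np.median(q[:,2]))<.006)&(P[...,1]>0.0)
  n,lab,st,ce=cv2.connectedComponentsWithStats(L.astype(np.uint8)); k=1+st[1:,4].argmax()
  b=cv2.minAreaRect(P[lab==k][:,:2].astype(np.float32)*1000);print("lid rect",b,cv2.boxPoints(b).round(1).tolist())
  bm=cv2.minAreaRect(q[:,:2].astype(np.float32)*1000);print("blue rect",bm)
  t=(cv2.inRange(hsv,(0,60,10),(20,255,110))>0)&(P[...,2]>.115)&(P[...,2]<.17)&(P[...,1]>0)&(P[...,0]<.6)
  n,lab,st,ce=cv2.connectedComponentsWithStats(t.astype(np.uint8)); k=1+st[1:,4].argmax();T=P[lab==k]
  print("tab",len(T),T.min(0).round(3),T.max(0).round(3),cv2.minAreaRect(T[:,:2].astype(np.float32)*1000), "front end", T[T[:,0]<T[:,0].min()+.03].mean(0).round(4))
E
```

```text
top large 196 [ 0.478  -0.2663  0.0439] meanz 0.0552
top med 137 [ 0.6373 -0.2055  0.0301] meanz 0.0901
top small 81 [ 0.4454 -0.0982  0.0192] meanz 0.1255
lidz 0.13147040427345386
lid rect ((630.3845825195312, 237.80343627929688), (266.9219055175781, 261.1483154296875), 6.82200813293457) [[482.3999938964844, 351.6000061035156], [513.4000244140625, 92.30000305175781], [778.4000244140625, 124.0], [747.4000244140625, 383.29998779296875]]
blue rect ((656.5941772460938, 239.51889038085938), (198.87977600097656, 258.7025146484375), 6.701162815093994)
tab 823 [0.497 0.199 0.116] [0.6   0.263 0.14 ] ((548.4228515625, 231.0198211669922), (64.28707885742188, 103.00233459472656), 89.778076171875) front end [0.512  0.2222 0.135 ]
side large 152 [ 0.4788 -0.2709  0.044 ] meanz 0.0538
side med 101 [ 0.6388 -0.2097  0.03  ] meanz 0.088
side small 60 [ 0.4462 -0.1017  0.019 ] meanz 0.1231
lidz 0.13010983672991974
lid rect ((632.7774658203125, 233.32937622070312), (269.4522705078125, 271.4617614746094), 6.923545837402344) [[482.70001220703125, 351.79998779296875], [515.4000244140625, 82.30000305175781], [782.9000244140625, 114.80000305175781], [750.2000122070312, 384.29998779296875]]
blue rect ((656.40966796875, 233.36593627929688), (202.01487731933594, 264.9766845703125), 6.8735880851745605)
tab 587 [0.316 1.25  0.115] [0.528 1.297 0.17 ] ((421.92840576171875, 1272.8759765625), (47.44121551513672, 211.25071716308594), 89.69491577148438) front end [0.3328 1.2731 0.1409]
```

```bash
cat > go.py <<'E'
import sys,numpy as np
from station import ctrl
from scipy.spatial.transform import Rotation as R
o=ctrl.get_obs();q=o["eef_rot"];r=R.from_quat([q[1],q[2],q[3],q[0]]).as_matrix()
print("t",o["t"].round(2),"pos",o["position"].round(4),"yawy",np.degrees(np.arctan2(r[1,1],r[0,1])).round(2),"qpos",o["qpos"].round(2),"w",o["grip_width"].round(4),"F",o["contact_force"].round(1))
a=[float(s) for s in sys.argv[1:]]
for i in range(0,len(a),3): print("cm",(100*r.T@(np.array(a[i:i+3])-o["position"])).round(2))
E
python3 go.py .638 -.2075 .23 .638 -.2075 .2
```

```text
Traceback (most recent call last):
  File "go.py", line 5, in <module>
    print("t",o["t"].round(2),"pos",o["position"].round(4),"yawy",np.degrees(np.arctan2(r[1,1],r[0,1])).round(2),"qpos",o["qpos"].round(2),"w",o["grip_width"].round(4),"F",o["contact_force"].round(1))
              ^^^^^^^^^^^^
AttributeError: 'float' object has no attribute 'round'
```

```bash
sed -i 's/o\["t"\].round(2)/round(float(o["t"]),2)/; s/o\["grip_width"\].round(4)/round(float(o["grip_width"]),4)/' go.py
python3 go.py .638 -.2075 .23 .638 -.2075 .2
```

```text
t 0.1 pos [0.1617 0.6034 0.2308] yawy 75.0 qpos [-1.38  0.52 -0.04  1.6   0.02  1.02 -0.11] w 0.0853 F [0.  0.4 0.4]
cm [-67.   -66.     0.15]
cm [-66.99 -66.     3.15]
```

Call:
play_rows(
  rows=[
    {"dx":-17,"dy":-16.5,"claw":1},
    {"dx":-33,"dy":-33,"claw":1},
    {"dx":-50,"dy":-49,"claw":1},
    {"dx":-67,"dy":-66,"claw":1},
    {"dx":-67,"dy":-66,"claw":1},
    {"dx":-67,"dy":-66,"claw":1},
    {"dx":-67,"dy":-66,"claw":1},
    {"dx":-67,"dy":-66,"claw":1},
    {"dx":-67,"dy":-66,"claw":1},
    {"dx":-67,"dy":-66,"claw":1},
    {"dx":-67,"dy":-66,"claw":1},
    {"dx":-67,"dy":-66,"claw":1},
    {"dx":-67,"dy":-66,"claw":1},
    {"dx":-67,"dy":-66,"claw":1},
    {"dx":-67,"dy":-66,"claw":1},
    {"dx":-67,"dy":-66,"claw":1},
    {"dx":-67,"dy":-66,"claw":1},
    {"dx":-67,"dy":-66,"claw":1},
    {"dx":-67,"dy":-66,"claw":1},
    {"dx":-67,"dy":-66,"claw":1},
  ],
)

```text
$.rows[0]: bad value
```

Call:
play_rows(
  rows=[
    {"dx":-4.0,"dy":-4.0,"dz":0.0,"roll":0.0,"claw":1.0},
    {"dx":-8.0,"dy":-8.0,"dz":0.0,"roll":0.0,"claw":1.0},
  ],
)

```text
t: 0.3
position: [0.2116, 0.516, 0.2304]
eef_rot: [-0.0, 0.13, 0.992, -0.001]
contact_force: [1.7, -0.1, -1.1]
grip_width: 0.0853
finger_force: 0.0
```

Call:
play_rows(
  rows=[
    {"dx":-59.0,"dy":-58.0,"dz":0.0,"roll":0.0,"claw":1.0},
    {"dx":-59.0,"dy":-58.0,"dz":0.0,"roll":0.0,"claw":1.0},
    {"dx":-59.0,"dy":-58.0,"dz":0.0,"roll":0.0,"claw":1.0},
    {"dx":-59.0,"dy":-58.0,"dz":0.0,"roll":0.0,"claw":1.0},
    {"dx":-59.0,"dy":-58.0,"dz":0.0,"roll":0.0,"claw":1.0},
    {"dx":-59.0,"dy":-58.0,"dz":0.0,"roll":0.0,"claw":1.0},
    {"dx":-59.0,"dy":-58.0,"dz":0.0,"roll":0.0,"claw":1.0},
    {"dx":-59.0,"dy":-58.0,"dz":0.0,"roll":0.0,"claw":1.0},
    {"dx":-59.0,"dy":-58.0,"dz":0.0,"roll":0.0,"claw":1.0},
    {"dx":-59.0,"dy":-58.0,"dz":0.0,"roll":0.0,"claw":1.0},
    {"dx":-59.0,"dy":-58.0,"dz":0.0,"roll":0.0,"claw":1.0},
    {"dx":-59.0,"dy":-58.0,"dz":0.0,"roll":0.0,"claw":1.0},
    {"dx":-59.0,"dy":-58.0,"dz":0.0,"roll":0.0,"claw":1.0},
    {"dx":-59.0,"dy":-58.0,"dz":0.0,"roll":0.0,"claw":1.0},
    {"dx":-59.0,"dy":-58.0,"dz":0.0,"roll":0.0,"claw":1.0},
    {"dx":-59.0,"dy":-58.0,"dz":0.0,"roll":0.0,"claw":1.0},
    {"dx":-59.0,"dy":-58.0,"dz":0.0,"roll":0.0,"claw":1.0},
    {"dx":-59.0,"dy":-58.0,"dz":0.0,"roll":0.0,"claw":1.0},
  ],
)

```text
t: 2.1
position: [0.6318, -0.2001, 0.2303]
eef_rot: [-0.0, 0.133, 0.991, -0.001]
contact_force: [-0.2, 0.5, -0.6]
grip_width: 0.0855
finger_force: 0.0
```

```bash
cat > wrist.py <<'E'
# wrist.py name h r x y : rim centre near (x,y) at height h
import sys
from h import *
from station import ctrl
n,h,r,x,y=sys.argv[1],*map(float,sys.argv[2:6])
f=ctrl.grab_frame(sys.argv[6] if len(sys.argv)>6 else "wrist");cv2.imwrite(f"pics/{n}.png",f["image"][:,:,::-1])
P=cloud(f);m=(np.hypot(P[...,0]-x,P[...,1]-y)<r+.02)&(abs(P[...,2]-h)<.007)&(f["z_map"]>0)
p=P[m];print(m.sum(),"circle",circ(p).round(4),"z",p[:,2].mean().round(4) if len(p) else 0)
E
python3 wrist.py w1 .09 .032 .638 -.2075; python3 go.py .638 -.2075 .23
```

```text
1541 circle [ 0.6378 -0.2082  0.03  ] z 0.0888
t 2.15 pos [ 0.6313 -0.1977  0.2303] yawy 74.86 qpos [ 0.05  0.6   0.25  1.51 -0.16  1.06  1.65] w 0.0854 F [-0.4  0.1  0.5]
cm [-0.9  -0.77  0.03]
```

View pics/w1.png

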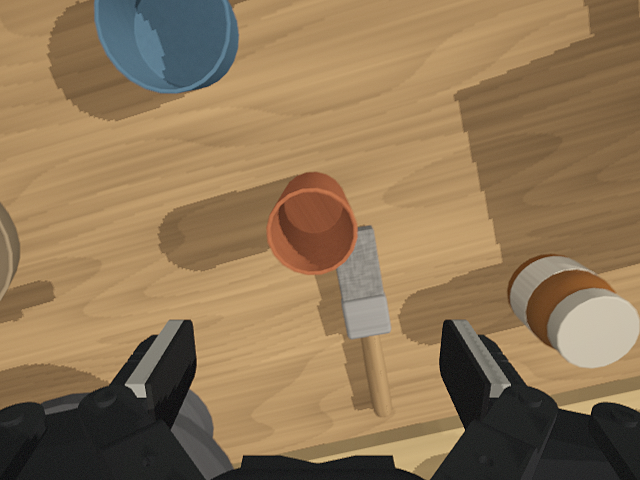

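The wrist view shows the terracotta rim at (313,230) with the brush head just beside it at (365,280), and the estimates agree. I'll descend partway and check for tracking error.

Call:
play_rows(
  rows=[
    {"dx":0.0,"dy":0.0,"dz":4.0,"roll":0.0,"claw":1.0},
    {"dx":0.0,"dy":0.0,"dz":8.0,"roll":0.0,"claw":1.0},
    {"dx":0.0,"dy":0.0,"dz":8.0,"roll":0.0,"claw":1.0},
    {"dx":0.0,"dy":0.0,"dz":8.0,"roll":0.0,"claw":1.0},
  ],
)

```text
t: 2.55
position: [0.6315, -0.1952, 0.1521]
eef_rot: [-0.0, 0.13, 0.991, 0.0]
contact_force: [0.9, 0.3, 1.4]
grip_width: 0.085
finger_force: 0.0
```

```bash
python3 go.py .638 -.208 .061
```

```text
t 2.55 pos [ 0.6315 -0.1952  0.1521] yawy 75.04 qpos [ 0.06  0.68  0.23  1.58 -0.18  0.91  1.67] w 0.085 F [0.9 0.3 1.4]
cm [-0.96 -1.07  9.11]
```

Call:
play_rows(
  rows=[
    {"dx":-1.0,"dy":-1.1,"dz":1.0,"roll":0.0,"claw":1.0},
    {"dx":-1.0,"dy":-1.1,"dz":3.0,"roll":0.0,"claw":1.0},
    {"dx":-1.0,"dy":-1.1,"dz":6.0,"roll":0.0,"claw":1.0},
    {"dx":-1.0,"dy":-1.1,"dz":9.0,"roll":0.0,"claw":1.0},
    {"dx":-1.0,"dy":-1.1,"dz":9.0,"roll":0.0,"claw":1.0},
    {"dx":-1.0,"dy":-1.1,"dz":9.0,"roll":0.0,"claw":1.0},
  ],
)

```text
t: 3.15
position: [0.6391, -0.2099, 0.0628]
eef_rot: [0.001, 0.131, 0.991, -0.0]
contact_force: [0.1, -0.5, 1.4]
grip_width: 0.0856
finger_force: 0.0
```

```bash
python3 go.py .638 -.208 .061
```

```text
t 3.15 pos [ 0.6391 -0.2099  0.0628] yawy 74.98 qpos [ 0.1   0.8   0.2   1.59 -0.21  0.77  1.7 ] w 0.0856 F [ 0.1 -0.5  1.4]
cm [0.16 0.15 0.18]
```

Call:
play_rows(
  rows=[
    {"dx":0.1,"dy":0.15,"dz":0.1,"roll":0.0,"claw":1.0},
    {"dx":0.1,"dy":0.15,"dz":0.1,"roll":0.0,"claw":0.75},
    {"dx":0.1,"dy":0.15,"dz":0.1,"roll":0.0,"claw":0.6},
    {"dx":0.1,"dy":0.15,"dz":0.1,"roll":0.0,"claw":0.5},
    {"dx":0.1,"dy":0.15,"dz":0.1,"roll":0.0,"claw":0.5},
    {"dx":0.1,"dy":0.15,"dz":0.1,"roll":0.0,"claw":0.5},
  ],
)

```text
t: 3.75
position: [0.6388, -0.2075, 0.0624]
eef_rot: [0.001, 0.13, 0.991, -0.0]
contact_force: [-3.1, 2.0, 15.9]
grip_width: 0.0626
finger_force: 62.4
```

```bash
python3 go.py .638 -.208 .061
```

```text
t 3.75 pos [ 0.6388 -0.2075  0.0624] yawy 75.01 qpos [ 0.1   0.8   0.2   1.59 -0.21  0.76  1.7 ] w 0.0626 F [-3.1  2.  15.9]
cm [ 0.06 -0.07  0.14]
```

Call:
play_rows(
  rows=[
    {"dx":0.0,"dy":0.0,"dz":-1.0,"roll":0.0,"claw":0.5},
    {"dx":0.0,"dy":0.0,"dz":-3.0,"roll":0.0,"claw":0.5},
    {"dx":0.0,"dy":0.0,"dz":-6.0,"roll":0.0,"claw":0.5},
    {"dx":0.0,"dy":0.0,"dz":-9.0,"roll":0.0,"claw":0.5},
    {"dx":0.0,"dy":0.0,"dz":-10.0,"roll":0.0,"claw":0.5},
    {"dx":0.0,"dy":0.0,"dz":-10.0,"roll":0.0,"claw":0.5},
  ],
)

```text
t: 4.35
position: [0.6384, -0.2076, 0.1621]
eef_rot: [0.001, 0.131, 0.991, -0.0]
contact_force: [0.4, 0.2, -2.7]
grip_width: 0.0626
finger_force: 65.8
```

```bash
python3 wrist.py w2 .055 .046 .4784 -.2685; python3 wrist.py s2 .055 .046 .4784 -.2685 top;  python3 go.py .4784 -.2685 .162
```

```text
1939 circle [ 0.4793 -0.2686  0.0439] z 0.0537
t 4.45 pos [ 0.6373 -0.2071  0.1595] yawy 75.0 qpos [ 0.08  0.68  0.23  1.54 -0.18  0.94  1.68] w 0.0619 F [-1.1 -0.4 -2.4]
cm [ 13.76 -10.04  -0.24]h.py:14: RuntimeWarning: Mean of empty slice.
  s=least_squares(lambda q:np.hypot(p[:,0]-q[0],p[:,1]-q[1])-(r or q[2]),[*p[:,:2].mean(0),r or .03],loss="soft_l1",f_scale=.002)
  ret = um.true_divide(
Traceback (most recent call last):
  File "wrist.py", line 8, in <module>
    p=P[m];print(m.sum(),"circle",circ(p).round(4),"z",p[:,2].mean().round(4) if len(p) else 0)
                                  ~~~~^^^
  File "h.py", line 14, in circ
    s=least_squares(lambda q:np.hypot(p[:,0]-q[0],p[:,1]-q[1])-(r or q[2]),[*p[:,:2].mean(0),r or .03],loss="soft_l1",f_scale=.002)
ValueError: Initial guess is outside of provided bounds
```

View pics/w2.png

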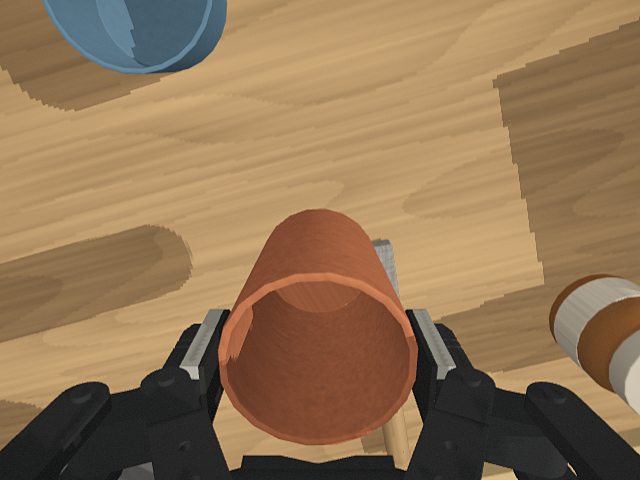

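The beaker is held upright, with its rim centred at (318,355). Next I carry it over the blue one.

Call:
play_rows(
  rows=[
    {"dx":1.5,"dy":-1.0,"dz":0.0,"roll":0.0,"claw":0.5},
    {"dx":4.5,"dy":-3.0,"dz":0.0,"roll":0.0,"claw":0.5},
    {"dx":7.5,"dy":-5.5,"dz":0.0,"roll":0.0,"claw":0.5},
    {"dx":10.5,"dy":-7.5,"dz":0.0,"roll":0.0,"claw":0.5},
    {"dx":12.5,"dy":-9.2,"dz":0.0,"roll":0.0,"claw":0.5},
    {"dx":13.7,"dy":-10.0,"dz":0.0,"roll":0.0,"claw":0.5},
    {"dx":13.7,"dy":-10.0,"dz":0.0,"roll":0.0,"claw":0.5},
    {"dx":13.7,"dy":-10.0,"dz":0.0,"roll":0.0,"claw":0.5},
  ],
)

```text
t: 5.25
position: [0.4803, -0.268, 0.1599]
eef_rot: [-0.0, 0.13, 0.991, 0.0]
contact_force: [0.9, 0.1, -1.7]
grip_width: 0.0624
finger_force: 65.8
```

```bash
python3 wrist.py w3 .1875 .032 .479 -.268; python3 go.py .479 -.2686 .068; python3 - <<'E'
from station import ctrl
import cv2
f=ctrl.grab_frame("side");cv2.imwrite("pics/s3.png",cv2.resize(f["image"][220:380,240:440,::-1],None,fx=3,fy=3))
E
```

```text
11788 circle [ 0.4791 -0.2694  0.0305] z 0.1864
t 5.3 pos [ 0.4806 -0.2678  0.1599] yawy 75.07 qpos [ 0.23  0.51  0.24  1.88 -0.16  0.78  1.86] w 0.0621 F [ 0.2 -0.9 -2.2]
cm [ 0.13 -0.12  9.19]
```

View pics/s3.png

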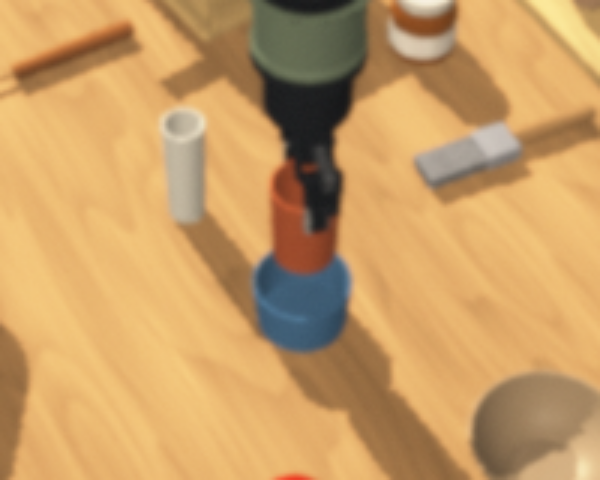

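The terracotta beaker at (305,220) sits centred over the blue one at (302,300), so I lower it.

Call:
play_rows(
  rows=[
    {"dx":0.0,"dy":0.0,"dz":1.0,"roll":0.0,"claw":0.5},
    {"dx":0.0,"dy":0.0,"dz":3.0,"roll":0.0,"claw":0.5},
    {"dx":0.0,"dy":0.0,"dz":5.0,"roll":0.0,"claw":0.5},
    {"dx":0.0,"dy":0.0,"dz":7.0,"roll":0.0,"claw":0.5},
    {"dx":0.0,"dy":0.0,"dz":8.2,"roll":0.0,"claw":0.5},
    {"dx":0.0,"dy":0.0,"dz":8.8,"roll":0.0,"claw":0.5},
    {"dx":0.0,"dy":0.0,"dz":9.0,"roll":0.0,"claw":0.5},
    {"dx":0.0,"dy":0.0,"dz":9.0,"roll":0.0,"claw":0.5},
  ],
)

```text
t: 6.15
position: [0.4798, -0.2686, 0.0705]
eef_rot: [0.0, 0.131, 0.991, -0.0]
contact_force: [0.3, 0.8, -1.6]
grip_width: 0.062
finger_force: 65.8
```

Call:
play_rows(
  rows=[
    {"dx":0.0,"dy":0.0,"dz":0.1,"roll":0.0,"claw":0.5},
    {"dx":0.0,"dy":0.0,"dz":0.2,"roll":0.0,"claw":0.5},
    {"dx":0.0,"dy":0.0,"dz":0.2,"roll":0.0,"claw":0.5},
  ],
)

```text
t: 6.45
position: [0.4797, -0.2685, 0.0686]
eef_rot: [0.0, 0.131, 0.991, -0.0]
contact_force: [0.4, -0.1, -1.9]
grip_width: 0.062
finger_force: 65.8
```

Call:
play_rows(
  rows=[
    {"dx":0.0,"dy":0.0,"dz":0.1,"roll":0.0,"claw":0.5},
    {"dx":0.0,"dy":0.0,"dz":0.15,"roll":0.0,"claw":0.5},
    {"dx":0.0,"dy":0.0,"dz":0.15,"roll":0.0,"claw":0.5},
  ],
)

```text
t: 6.75
position: [0.4799, -0.2686, 0.0674]
eef_rot: [0.0, 0.131, 0.991, -0.0]
contact_force: [-1.2, 1.5, 9.6]
grip_width: 0.0622
finger_force: 66.8
```

Call:
play_rows(
  rows=[
    {"dx":0.0,"dy":0.0,"dz":0.0,"roll":0.0,"claw":0.8},
    {"dx":0.0,"dy":0.0,"dz":0.0,"roll":0.0,"claw":1.0},
    {"dx":0.0,"dy":0.0,"dz":0.0,"roll":0.0,"claw":1.0},
    {"dx":0.0,"dy":0.0,"dz":0.0,"roll":0.0,"claw":1.0},
    {"dx":0.0,"dy":0.0,"dz":0.0,"roll":0.0,"claw":1.0},
    {"dx":0.0,"dy":0.0,"dz":-2.0,"roll":0.0,"claw":1.0},
    {"dx":0.0,"dy":0.0,"dz":-5.0,"roll":0.0,"claw":1.0},
    {"dx":0.0,"dy":0.0,"dz":-9.0,"roll":0.0,"claw":1.0},
    {"dx":0.0,"dy":0.0,"dz":-13.0,"roll":0.0,"claw":1.0},
    {"dx":0.0,"dy":0.0,"dz":-13.0,"roll":0.0,"claw":1.0},
  ],
)

```text
t: 7.75
position: [0.4814, -0.2696, 0.2015]
eef_rot: [0.003, 0.131, 0.991, -0.001]
contact_force: [0.9, -0.2, -0.5]
grip_width: 0.0854
finger_force: 0.0
```

```bash
python3 wrist.py w4 .095 .032 .479 -.2686;python3 wrist.py w5 .055 .046 .479 -.2686; python3 wrist.py w6 .125 .021 .446 -.1; python3 go.py .446 -.1005 .197
```

```text
2022 circle [ 0.4792 -0.2695  0.0299] z 0.0938
2402 circle [ 0.471  -0.2674  0.0381] z 0.0546
1500 circle [ 0.4457 -0.1021  0.0191] z 0.1233
t 7.9 pos [ 0.4794 -0.2683  0.1966] yawy 75.01 qpos [ 0.21  0.46  0.26  1.85 -0.15  0.86  1.85] w 0.0856 F [ 0.1 -0.  -1. ]
cm [ 7.57 15.34 -0.04]
```

The terracotta beaker is nested, with its rim at 95 mm. Next is the white one, with fingertips at about z = 0.097.

Call:
play_rows(
  rows=[
    {"dx":2.0,"dy":4.0,"dz":0.0,"roll":0.0,"claw":1.0},
    {"dx":4.0,"dy":8.0,"dz":0.0,"roll":0.0,"claw":1.0},
    {"dx":6.0,"dy":12.0,"dz":0.0,"roll":0.0,"claw":1.0},
    {"dx":7.6,"dy":15.2,"dz":0.0,"roll":0.0,"claw":1.0},
    {"dx":7.6,"dy":15.2,"dz":0.0,"roll":0.0,"claw":1.0},
    {"dx":7.6,"dy":15.2,"dz":3.0,"roll":0.0,"claw":1.0},
    {"dx":7.6,"dy":15.2,"dz":5.0,"roll":0.0,"claw":1.0},
    {"dx":7.6,"dy":15.2,"dz":5.0,"roll":0.0,"claw":1.0},
  ],
)

```text
t: 8.7
position: [0.4438, -0.1021, 0.1443]
eef_rot: [-0.003, 0.131, 0.991, -0.0]
contact_force: [-0.4, 0.3, 0.7]
grip_width: 0.0854
finger_force: 0.0
```

```bash
python3 wrist.py w7 .125 .021 .446 -.1;  python3 go.py .4456 -.102 .096
```

```text
2935 circle [ 0.4452 -0.1006  0.0191] z 0.1235
t 8.75 pos [ 0.4445 -0.1023  0.1457] yawy 74.97 qpos [-0.07  0.4   0.21  2.12 -0.14  0.64  1.54] w 0.0856 F [-0.4 -0.2 -0.4]
cm [-0.12  0.06  4.97]
```

Call:
play_rows(
  rows=[
    {"dx":-0.1,"dy":0.1,"dz":2.0,"roll":0.0,"claw":1.0},
    {"dx":-0.1,"dy":0.1,"dz":4.0,"roll":0.0,"claw":1.0},
    {"dx":-0.1,"dy":0.1,"dz":5.0,"roll":0.0,"claw":1.0},
    {"dx":-0.1,"dy":0.1,"dz":5.0,"roll":0.0,"claw":1.0},
    {"dx":-0.1,"dy":0.1,"dz":5.0,"roll":0.0,"claw":0.7},
    {"dx":-0.1,"dy":0.1,"dz":5.0,"roll":0.0,"claw":0.55},
    {"dx":-0.1,"dy":0.1,"dz":5.0,"roll":0.0,"claw":0.4},
    {"dx":-0.1,"dy":0.1,"dz":5.0,"roll":0.0,"claw":0.3},
    {"dx":-0.1,"dy":0.1,"dz":5.0,"roll":0.0,"claw":0.3},
    {"dx":-0.1,"dy":0.1,"dz":5.0,"roll":0.0,"claw":0.3},
  ],
)

```text
t: 9.75
position: [0.4476, -0.1012, 0.0978]
eef_rot: [0.001, 0.13, 0.991, 0.0]
contact_force: [0.3, 1.8, 13.6]
grip_width: 0.0407
finger_force: 58.8
```

Call:
play_rows(
  rows=[
    {"dx":0.0,"dy":0.0,"dz":-1.0,"roll":0.0,"claw":0.3},
    {"dx":0.0,"dy":0.0,"dz":-3.0,"roll":0.0,"claw":0.3},
    {"dx":0.0,"dy":0.0,"dz":-6.0,"roll":0.0,"claw":0.3},
    {"dx":0.0,"dy":0.0,"dz":-9.0,"roll":0.0,"claw":0.3},
    {"dx":0.0,"dy":0.0,"dz":-12.0,"roll":0.0,"claw":0.3},
    {"dx":0.0,"dy":0.0,"dz":-13.0,"roll":0.0,"claw":0.3},
    {"dx":0.0,"dy":0.0,"dz":-13.0,"roll":0.0,"claw":0.3},
    {"dx":0.0,"dy":0.0,"dz":-13.0,"roll":0.0,"claw":0.3},
  ],
)

```text
t: 10.55
position: [0.4463, -0.1012, 0.2262]
eef_rot: [-0.0, 0.13, 0.991, -0.0]
contact_force: [-0.1, 0.3, -1.1]
grip_width: 0.0403
finger_force: 60.7
```

```bash
python3 wrist.py w8 .255 .021 .447 -.101;  python3 go.py .4792 -.2692 .227
```

```text
7550 circle [ 0.4437 -0.1022  0.0201] z 0.2533
t 10.6 pos [ 0.4462 -0.1012  0.2259] yawy 75.0 qpos [-0.11  0.27  0.25  2.04 -0.09  0.85  1.5 ] w 0.0401 F [-0.1 -0.2 -1.9]
cm [ -7.54 -15.37  -0.12]
```

Call:
play_rows(
  rows=[
    {"dx":-0.8,"dy":-1.5,"dz":0.0,"roll":0.0,"claw":0.3},
    {"dx":-2.3,"dy":-4.5,"dz":0.0,"roll":0.0,"claw":0.3},
    {"dx":-4.0,"dy":-8.0,"dz":0.0,"roll":0.0,"claw":0.3},
    {"dx":-5.7,"dy":-11.5,"dz":0.0,"roll":0.0,"claw":0.3},
    {"dx":-7.0,"dy":-14.0,"dz":0.0,"roll":0.0,"claw":0.3},
    {"dx":-7.7,"dy":-15.3,"dz":0.0,"roll":0.0,"claw":0.3},
    {"dx":-7.7,"dy":-15.3,"dz":0.0,"roll":0.0,"claw":0.3},
    {"dx":-7.7,"dy":-15.3,"dz":0.0,"roll":0.0,"claw":0.3},
  ],
)

```text
t: 11.4
position: [0.4811, -0.2681, 0.2259]
eef_rot: [-0.001, 0.13, 0.991, 0.0]
contact_force: [-0.2, 0.7, -1.7]
grip_width: 0.0406
finger_force: 60.7
```

```bash
python3 wrist.py w9 .253 .021 .479 -.2692;  python3 go.py .481 -.2685 .108; python3 - <<'E'
from station import ctrl
import cv2
f=ctrl.grab_frame("side");cv2.imwrite("pics/s9.png",cv2.resize(f["image"][200:360,240:440,::-1],None,fx=3,fy=3))
E
```

```text
8137 circle [ 0.4785 -0.2691  0.02  ] z 0.2521
t 11.45 pos [ 0.4813 -0.2677  0.2262] yawy 75.06 qpos [ 0.18  0.42  0.29  1.81 -0.15  0.93  1.85] w 0.0406 F [-0.1 -0.1 -0.6]
cm [-0.   -0.09 11.82]
```

View pics/s9.png

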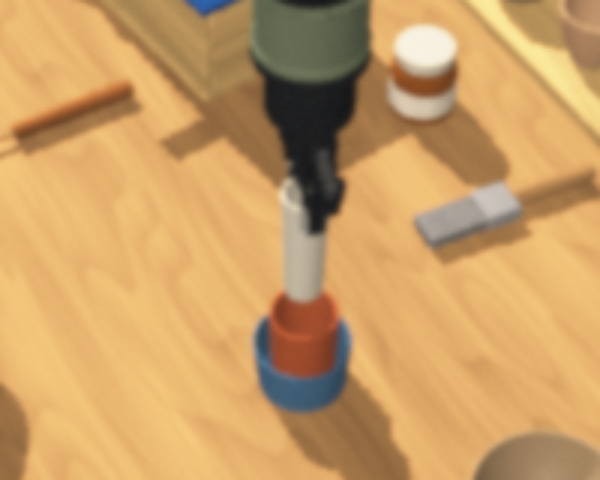

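The white beaker at (303,240) is centred over the terracotta rim at (305,310), so I lower it.

Call:
play_rows(
  rows=[
    {"dx":0.0,"dy":0.0,"dz":1.0,"roll":0.0,"claw":0.3},
    {"dx":0.0,"dy":0.0,"dz":2.5,"roll":0.0,"claw":0.3},
    {"dx":0.0,"dy":0.0,"dz":4.5,"roll":0.0,"claw":0.3},
    {"dx":0.0,"dy":0.0,"dz":6.5,"roll":0.0,"claw":0.3},
    {"dx":0.0,"dy":0.0,"dz":8.5,"roll":0.0,"claw":0.3},
    {"dx":0.0,"dy":0.0,"dz":10.2,"roll":0.0,"claw":0.3},
    {"dx":0.0,"dy":0.0,"dz":11.1,"roll":0.0,"claw":0.3},
    {"dx":0.0,"dy":0.0,"dz":11.5,"roll":0.0,"claw":0.3},
    {"dx":0.0,"dy":0.0,"dz":11.5,"roll":0.0,"claw":0.3},
  ],
)

```text
t: 12.4
position: [0.4815, -0.2688, 0.1117]
eef_rot: [-0.0, 0.13, 0.991, 0.0]
contact_force: [0.8, 0.7, -1.4]
grip_width: 0.0403
finger_force: 60.8
```

Call:
play_rows(
  rows=[
    {"dx":0.0,"dy":0.0,"dz":0.1,"roll":0.0,"claw":0.3},
    {"dx":0.0,"dy":0.0,"dz":0.2,"roll":0.0,"claw":0.3},
    {"dx":0.0,"dy":0.0,"dz":0.2,"roll":0.0,"claw":0.3},
  ],
)

```text
t: 12.7
position: [0.4816, -0.2691, 0.1101]
eef_rot: [0.0, 0.131, 0.991, -0.0]
contact_force: [0.0, -0.4, -0.7]
grip_width: 0.0403
finger_force: 60.8
```

Call:
play_rows(
  rows=[
    {"dx":0.0,"dy":0.0,"dz":0.1,"roll":0.0,"claw":0.3},
    {"dx":0.0,"dy":0.0,"dz":0.2,"roll":0.0,"claw":0.3},
    {"dx":0.0,"dy":0.0,"dz":0.2,"roll":0.0,"claw":0.3},
  ],
)

```text
t: 13.0
position: [0.4817, -0.2691, 0.108]
eef_rot: [0.0, 0.131, 0.991, -0.0]
contact_force: [0.6, -0.1, 0.8]
grip_width: 0.04
finger_force: 61.0
```

Call:
play_rows(
  rows=[
    {"dx":0.0,"dy":0.0,"dz":0.05,"roll":0.0,"claw":0.3},
    {"dx":0.0,"dy":0.0,"dz":0.1,"roll":0.0,"claw":0.3},
    {"dx":0.0,"dy":0.0,"dz":0.1,"roll":0.0,"claw":0.3},
  ],
)

```text
t: 13.3
position: [0.4823, -0.2693, 0.1078]
eef_rot: [0.001, 0.131, 0.991, -0.0]
contact_force: [-0.8, 2.0, 16.9]
grip_width: 0.0403
finger_force: 62.4
```

Call:
play_rows(
  rows=[
    {"dx":0.0,"dy":0.0,"dz":-0.05,"roll":0.0,"claw":0.4},
    {"dx":0.0,"dy":0.0,"dz":-0.05,"roll":0.0,"claw":0.6},
    {"dx":0.0,"dy":0.0,"dz":-0.05,"roll":0.0,"claw":0.8},
    {"dx":0.0,"dy":0.0,"dz":-0.05,"roll":0.0,"claw":1.0},
    {"dx":0.0,"dy":0.0,"dz":-0.05,"roll":0.0,"claw":1.0},
    {"dx":0.0,"dy":0.0,"dz":-0.05,"roll":0.0,"claw":1.0},
    {"dx":0.0,"dy":0.0,"dz":-2.0,"roll":0.0,"claw":1.0},
    {"dx":0.0,"dy":0.0,"dz":-5.0,"roll":0.0,"claw":1.0},
    {"dx":0.0,"dy":0.0,"dz":-9.0,"roll":0.0,"claw":1.0},
    {"dx":0.0,"dy":0.0,"dz":-13.0,"roll":0.0,"claw":1.0},
    {"dx":0.0,"dy":0.0,"dz":-15.0,"roll":0.0,"claw":1.0},
    {"dx":0.0,"dy":0.0,"dz":-15.0,"roll":0.0,"claw":1.0},
  ],
)

```text
t: 14.5
position: [0.4825, -0.2696, 0.2596]
eef_rot: [0.002, 0.131, 0.991, -0.0]
contact_force: [-0.8, 0.2, -0.0]
grip_width: 0.0852
finger_force: 0.0
```

```bash
python3 wrist.py w10 .135 .021 .479 -.2692;  python3 wrist.py w11 .095 .032 .479 -.2692;python3 go.py .5225 .221 .24
```

```text
1083 circle [ 0.4803 -0.2685  0.0191] z 0.1339
1345 circle [ 0.4751 -0.2691  0.0265] z 0.0946
t 14.6 pos [ 0.4814 -0.2689  0.2566] yawy 75.01 qpos [ 0.17  0.39  0.31  1.78 -0.14  0.99  1.84] w 0.0853 F [-0.4 -0.2 -0.9]
cm [ 8.71 48.38  1.67]
```

View pics/w10.png

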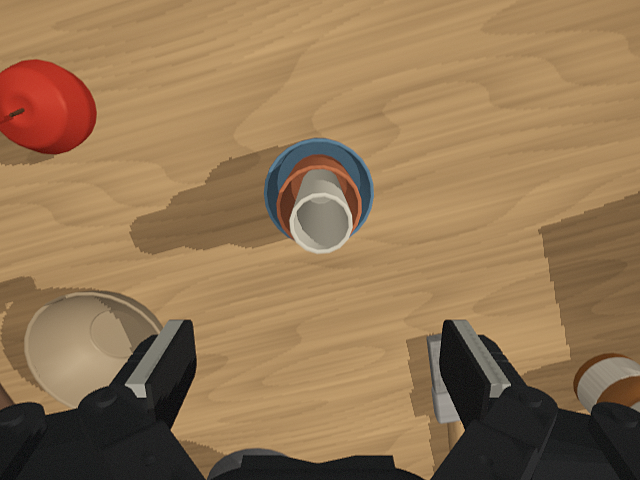

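The wrist view shows all three nested concentrically around (320,200), with the white rim at 135 mm. Now the lid tab.

Call:
play_rows(
  rows=[
    {"dx":0.9,"dy":4.8,"dz":0.0,"roll":-0.04,"claw":1.0},
    {"dx":1.8,"dy":9.7,"dz":0.0,"roll":-0.08,"claw":1.0},
    {"dx":2.6,"dy":14.5,"dz":0.0,"roll":-0.12,"claw":1.0},
    {"dx":3.5,"dy":19.4,"dz":0.0,"roll":-0.16,"claw":1.0},
    {"dx":4.4,"dy":24.2,"dz":0.0,"roll":-0.2,"claw":1.0},
    {"dx":5.2,"dy":29.0,"dz":0.0,"roll":-0.24,"claw":1.0},
    {"dx":6.1,"dy":34.0,"dz":0.0,"roll":-0.28,"claw":1.0},
    {"dx":7.0,"dy":39.0,"dz":0.0,"roll":-0.32,"claw":1.0},
    {"dx":7.8,"dy":43.5,"dz":0.0,"roll":-0.36,"claw":1.0},
    {"dx":8.7,"dy":48.4,"dz":0.0,"roll":-0.38,"claw":1.0},
    {"dx":8.7,"dy":48.4,"dz":0.0,"roll":-0.38,"claw":1.0},
    {"dx":8.7,"dy":48.4,"dz":0.0,"roll":-0.38,"claw":1.0},
    {"dx":8.7,"dy":48.4,"dz":0.0,"roll":-0.38,"claw":1.0},
    {"dx":8.7,"dy":48.4,"dz":0.0,"roll":-0.38,"claw":1.0},
  ],
)

```text
t: 16.0
position: [0.5228, 0.2197, 0.2565]
eef_rot: [-0.0, -0.058, 0.998, -0.0]
contact_force: [0.8, -0.3, 0.7]
grip_width: 0.0853
finger_force: 0.0
```

```bash
python3 go.py .5225 .221 .1085; python3 - <<'E'
from h import *
from station import ctrl
f=ctrl.grab_frame("wrist");cv2.imwrite("pics/w12.png",f["image"][:,:,::-1])
P=cloud(f)
m=(f["z_map"]>0)&(abs(P[...,2]-.132)<.014)&(P[...,0]<.548)&(P[...,0]>.47)&(abs(P[...,1]-.22)<.045)&(f["image"].max(2)<110)
p=P[m];print(len(p),p.min(0).round(4),p.max(0).round(4),"med z",np.median(p[:,2]).round(4),cv2.minAreaRect((p[:,:2]*1000).astype(np.float32)))
hsv=cv2.cvtColor(f["image"],cv2.COLOR_RGB2HSV)
b=P[(cv2.inRange(hsv,(100,130,50),(125,255,255))>0)&(P[...,2]>.12)&(P[...,2]<.145)]
r=cv2.minAreaRect((b[:,:2]*1000).astype(np.float32));print("blue",np.median(b[:,2]).round(4),cv2.boxPoints(r).round(1).tolist())
E
```

```text
t 16.0 pos [0.5228 0.2197 0.2565] yawy 96.67 qpos [-0.55  0.4   0.06  1.73 -0.03  1.01  1.21] w 0.0853 F [ 0.8 -0.3  0.7]
cm [1.00e-02 1.40e-01 1.48e+01]
463 [0.4978 0.2081 0.1259] [0.5479 0.2302 0.136 ] med z 0.1336 ((521.1415405273438, 214.17568969726562), (20.672618865966797, 51.6563720703125), 76.62416076660156)
blue 0.1305 [[542.5999755859375, 354.8999938964844], [573.2000122070312, 97.5999984741211], [741.0, 117.5999984741211], [710.4000244140625, 374.8999938964844]]
```

View pics/w12.png

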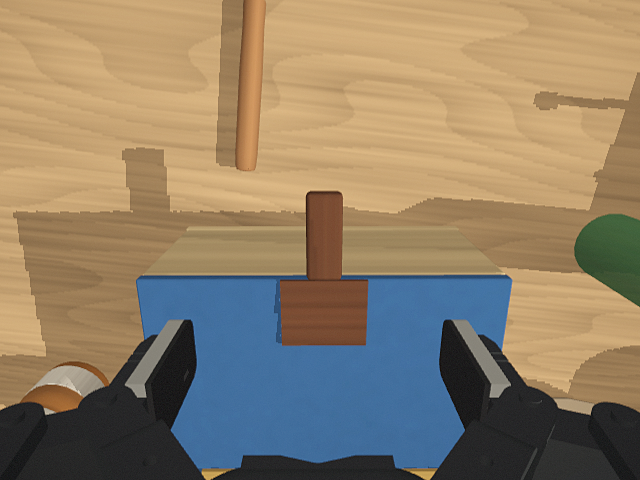

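The tool is aligned with the tab, which spans columns 306–343 and rows 191–280. I'll ray-cast its tip and root.

```bash
python3 - <<'E'
from h import *
from station import ctrl
f=ctrl.grab_frame("wrist")
p=ray(f,[(306,195),(342,195),(306,275),(343,275),(324,191)],.1345);print(p.round(4))
e=np.array([np.cos(np.radians(6.75)),np.sin(np.radians(6.75))]);print("grip",(p[4,:2]+.025*e).round(4),"width",np.linalg.norm(p[0]-p[1]))
E
```

```text
[[0.5014 0.2082 0.1345]
 [0.4988 0.2309 0.1345]
 [0.5559 0.2142 0.1345]
 [0.553  0.2389 0.1345]
 [0.4976 0.2193 0.1345]]
grip [0.5224 0.2222] width 0.022791767341509783
```

Call:
play_rows(
  rows=[
    {"dx":0.0,"dy":0.2,"dz":4.0,"roll":0.0,"claw":1.0},
    {"dx":0.0,"dy":0.2,"dz":8.0,"roll":0.0,"claw":1.0},
    {"dx":0.0,"dy":0.2,"dz":11.0,"roll":0.0,"claw":1.0},
    {"dx":0.0,"dy":0.2,"dz":13.5,"roll":0.0,"claw":1.0},
    {"dx":0.0,"dy":0.2,"dz":14.8,"roll":0.0,"claw":1.0},
    {"dx":0.0,"dy":0.2,"dz":14.8,"roll":0.0,"claw":1.0},
    {"dx":0.0,"dy":0.2,"dz":14.8,"roll":0.0,"claw":1.0},
  ],
)

```text
t: 16.8
position: [0.523, 0.2229, 0.1097]
eef_rot: [0.0, -0.059, 0.998, 0.0]
contact_force: [-0.4, 0.1, -0.5]
grip_width: 0.0851
finger_force: 0.0
```

```bash
python3 go.py .5224 .222 .1085
```

```text
t 16.8 pos [0.523  0.2229 0.1097] yawy 96.75 qpos [-0.54  0.59  0.04  1.86 -0.04  0.69  1.21] w 0.0851 F [-0.4  0.1 -0.5]
cm [ 0.07 -0.09  0.12]
```

Call:
play_rows(
  rows=[
    {"dx":0.0,"dy":-0.1,"dz":0.1,"roll":0.0,"claw":0.7},
    {"dx":0.0,"dy":-0.1,"dz":0.1,"roll":0.0,"claw":0.5},
    {"dx":0.0,"dy":-0.1,"dz":0.1,"roll":0.0,"claw":0.35},
    {"dx":0.0,"dy":-0.1,"dz":0.1,"roll":0.0,"claw":0.2},
    {"dx":0.0,"dy":-0.1,"dz":0.1,"roll":0.0,"claw":0.1},
    {"dx":0.0,"dy":-0.1,"dz":0.1,"roll":0.0,"claw":0.1},
    {"dx":0.0,"dy":-0.1,"dz":0.1,"roll":0.0,"claw":0.1},
  ],
)

```text
t: 17.5
position: [0.5226, 0.2237, 0.1085]
eef_rot: [0.0, -0.06, 0.998, 0.001]
contact_force: [-2.4, 7.7, 8.6]
grip_width: 0.0232
finger_force: 59.2
```

```bash
python3 go.py .5224 .222 .1085; python3 - <<'E'
import numpy as np
for d in range(0,46,5):
    t=np.radians(d); print(d,"fwd(cm)",round(100*(.235*(1-np.cos(t))+.007*np.sin(t)),2),"up",round(100*(.235*np.sin(t)+.007*(np.cos(t)-1)),2))
E
```

```text
t 17.5 pos [0.5226 0.2237 0.1085] yawy 96.84 qpos [-0.54  0.59  0.04  1.86 -0.04  0.69  1.22] w 0.0232 F [-2.4  7.7  8.6]
cm [ 0.04 -0.17  0.  ]
0 fwd(cm) 0.0 up 0.0
5 fwd(cm) 0.15 up 2.05
10 fwd(cm) 0.48 up 4.07
15 fwd(cm) 0.98 up 6.06
20 fwd(cm) 1.66 up 8.0
25 fwd(cm) 2.5 up 9.87
30 fwd(cm) 3.5 up 11.66
35 fwd(cm) 4.65 up 13.35
40 fwd(cm) 5.95 up 14.94
45 fwd(cm) 7.38 up 16.41
```

Call:
play_rows(
  rows=[
    {"dx":-0.05,"dy":0.15,"dz":-0.6,"roll":0.0,"claw":0.1},
    {"dx":-0.12,"dy":0.15,"dz":-1.6,"roll":0.0,"claw":0.1},
    {"dx":-0.26,"dy":0.15,"dz":-2.8,"roll":0.0,"claw":0.1},
    {"dx":-0.48,"dy":0.15,"dz":-4.07,"roll":0.0,"claw":0.1},
    {"dx":-0.71,"dy":0.15,"dz":-5.1,"roll":0.0,"claw":0.1},
    {"dx":-0.98,"dy":0.15,"dz":-6.06,"roll":0.0,"claw":0.1},
    {"dx":-0.98,"dy":0.15,"dz":-6.06,"roll":0.0,"claw":0.1},
  ],
)

```text
t: 18.2
position: [0.5326, 0.225, 0.17]
eef_rot: [0.001, -0.059, 0.998, 0.0]
contact_force: [0.8, 4.7, -4.1]
grip_width: 0.0229
finger_force: 59.2
```

Call:
play_rows(
  rows=[
    {"dx":-0.3,"dy":0.1,"dz":-0.9,"roll":0.0,"claw":0.1},
    {"dx":-0.68,"dy":0.1,"dz":-1.94,"roll":0.0,"claw":0.1},
    {"dx":-1.09,"dy":0.1,"dz":-2.9,"roll":0.0,"claw":0.1},
    {"dx":-1.52,"dy":0.1,"dz":-3.81,"roll":0.0,"claw":0.1},
    {"dx":-2.0,"dy":0.1,"dz":-4.72,"roll":0.0,"claw":0.1},
    {"dx":-2.52,"dy":0.1,"dz":-5.6,"roll":0.0,"claw":0.1},
    {"dx":-3.08,"dy":0.1,"dz":-6.46,"roll":0.0,"claw":0.1},
    {"dx":-3.67,"dy":0.1,"dz":-7.29,"roll":0.0,"claw":0.1},
    {"dx":-4.3,"dy":0.1,"dz":-8.1,"roll":0.0,"claw":0.1},
    {"dx":-4.97,"dy":0.1,"dz":-8.88,"roll":0.0,"claw":0.1},
    {"dx":-5.67,"dy":0.1,"dz":-9.63,"roll":0.0,"claw":0.1},
    {"dx":-6.1,"dy":0.1,"dz":-10.05,"roll":0.0,"claw":0.1},
    {"dx":-6.4,"dy":0.1,"dz":-10.35,"roll":0.0,"claw":0.1},
    {"dx":-6.4,"dy":0.1,"dz":-10.35,"roll":0.0,"claw":0.1},
    {"dx":-6.4,"dy":0.1,"dz":-10.35,"roll":0.0,"claw":0.1},
  ],
)

```text
t: 19.7
position: [0.5957, 0.2325, 0.272]
eef_rot: [-0.0, -0.059, 0.998, -0.0]
contact_force: [0.8, -5.5, -5.5]
grip_width: 0.0232
finger_force: 62.0
```

```bash
cat > lid.py <<'E'
from h import *
from station import ctrl
o=ctrl.get_obs();print(o["t"],o["position"].round(4),o["contact_force"].round(1),o["finger_force"],o["torque"].round(2))
for n in("top","side","wrist"):
    f=ctrl.grab_frame(n);P=cloud(f)
    hsv=cv2.cvtColor(f["image"],cv2.COLOR_RGB2HSV)
    m=cv2.erode(cv2.inRange(hsv,(100,130,50),(125,255,255)),np.ones((5,5)))>0
    p=P[m&(f["z_map"]>0)&(P[...,1]>.05)&(P[...,2]>.1)]
    if n=="top":cv2.imwrite("pics/topl.png",f["image"][:,:,::-1])
    if n=="side":cv2.imwrite("pics/sidel.png",f["image"][:,:,::-1])
    if len(p)<50: print(n,len(p));continue
    for _ in range(3):
        c=p.mean(0);v=np.linalg.svd(p-c,full_matrices=False)[2][2];p=p[abs((p-c)@v)<.005]
    v*=np.sign(v[2]);print(n,len(p),"angle",np.degrees(np.arccos(v[2])).round(2),v.round(3),"rms",((p-c)@v).std().round(4))
E
python3 lid.py
```

```text
19.7 [0.5957 0.2325 0.272 ] [ 0.8 -5.5 -5.5] 62.002562284469604 [-0.96  0.26 -0.04]
top 2432 angle 44.09 [0.691 0.083 0.718] rms 0.0009
side 88 angle 44.22 [0.693 0.081 0.717] rms 0.0006
wrist 13585 angle 42.11 [0.666 0.078 0.742] rms 0.0024
```

View pics/sidel.png

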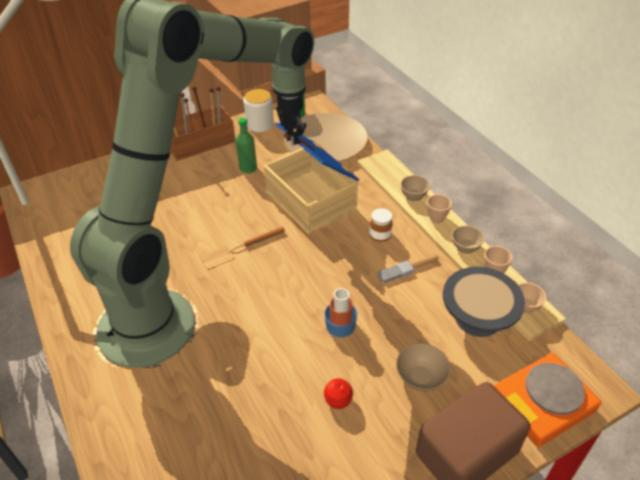

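The side view shows the lid held open near (315,150) and the nested set at (341,312). The angle reads about 44.2°, so I nudge it up and ease the side load.

Call:
play_rows(
  rows=[
    {"dx":-0.1,"dy":-0.1,"dz":-0.1,"roll":0.0,"claw":0.1},
    {"dx":-0.2,"dy":-0.1,"dz":-0.2,"roll":0.0,"claw":0.1},
    {"dx":-0.2,"dy":-0.1,"dz":-0.2,"roll":0.0,"claw":0.1},
    {"dx":-0.2,"dy":-0.1,"dz":-0.2,"roll":0.0,"claw":0.1},
    {"dx":-0.2,"dy":-0.1,"dz":-0.2,"roll":0.0,"claw":0.1},
  ],
)

```text
t: 20.35
position: [0.5977, 0.2327, 0.2739]
eef_rot: [0.0, -0.059, 0.998, 0.0]
contact_force: [2.1, 1.0, -7.6]
grip_width: 0.0229
finger_force: 61.8
```

```bash
python3 lid.py
```

```text
20.35 [0.5977 0.2327 0.2739] [ 2.1  1.  -7.6] 61.827993392944336 [0.25 0.   0.03]
top 2349 angle 44.72 [0.699 0.084 0.711] rms 0.0009
side 74 angle 44.72 [0.699 0.081 0.711] rms 0.0005
wrist 13438 angle 42.72 [0.674 0.079 0.735] rms 0.0024
```

```bash
python3 -c "
from station import ctrl
print(ctrl.job_done())"
```

```text
the job is handed in; nothing more can be done
None
```

The terracotta beaker is nested in the blue one and the white one in the terracotta, each lowered in, and the gripper is holding the set box lid at about 45° (cameras read 44.7°); I handed the job in at about 20.5 s of the 58 s allowed.

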